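# Index the blue sample carousel

### The job

Get the blue sample carousel ready for loading: turn its plate, for example by pushing one of the steel pegs on its rim round with closed fingers, until the notch in its edge faces the yellow block on its own black base, and let go. Leave the white carousel as it is.

Things in the scene. Friction and masses are not known exactly. Their poses are not given: they have to be found in the camera images.
- blue_plate: Blue round plate, 130 mm across, 12 mm thick, on a fixed black base 168 mm across. Origin on its vertical spindle, 14 mm above the worktop; +x points to the notch, z up. Four upright steel pegs, 12 mm thick, stand on it 53 mm from the spindle, at +-45 and +-135 degrees from the notch, from 26 to 56 mm above the worktop. Turns either way with slight drag (1 to 2 N at a peg), stays where left.
- blue_notch (a point): Point in the blue plate's notch (a slot 14 mm wide, 15 mm deep in the rim), 60 mm from the spindle, level with the plate's top face, 26 mm above the worktop; goes round with the plate. At the spindle a silver hub, 28 mm across, reaches 35 mm above the worktop; the dark wells are flat and empty.
- blue_mark (a point): Fixed point where the notch point should come: 60 mm from the blue carousel's spindle, 26 mm above the worktop, towards the yellow block on its base. The block (14 mm radially, 10 mm wide, top 23 mm above the worktop) stands just outside the plate, 67 to 82 mm from the spindle.
- white_notch (a point): Notch of the white carousel, a bystander of the same build and sizes but with a white plate, not to be turned; the point lies 60 mm from its spindle, 26 mm above the worktop.
Things that resemble listed ones, but are neither listed nor needed, are in the scene too. What is shaped like the part that bears blue_plate but turquoise is not meant.

How it is judged:
By the outcome, as a careful person would: the job done as asked, in the order asked, and still so for the second after the job is handed in, with the robot touching nothing.
It also fails if it takes over 45 s, if anything falls off the work surface, if the arm or the gripper's body presses on something with over 40 N, if the wrist force passes 120 N, or if a joint passes its speed limit or range.

### The arm

A 7-joint arm with a two-finger parallel gripper is mounted at the origin on a cart in front of the work surface, level with it; the furniture and walls round the work are solid. World frame = base frame: x ahead of the robot, y to its left, z up, the work surface at z = 0. Lengths are in m, angles in rad, forces in N, time in s.
With the tool pointing down it reaches from about 0.35 to 0.9 m from the base axis. Payload 19.9 kg.
Tool frame: the origin (TCP) lies at the very end of the fingers, on their centre line; the grasp point (between the pads) lies 19 mm behind it; z points along the fingers, x is the direction in which the jaws open and shut, and the axes are right-handed (so a half turn about z gives the same grasp; the last joint's range is limited). The gripper opens to 94 mm and grips with 3 to 60 N. Pads are 16 mm wide; open, the fingers measure 119 mm over their backs; the gripper's body (75 mm by 177 mm) begins 78 mm behind the grasp point.
Start: joints at [1.282, 0.417, -0.01, 1.614, 0.005, 1.111, -0.053], TCP at [0.153, -0.606, 0.205] pointing down, gripper open.
Joint ranges: [-2.81, 2.81], [-0.39, 2.02], [-1.27, 1.25], [0.06, 2.57], [-1.19, 4.33], [0.19, 2], [-2.82, 2.82]. Speed limits (rad/s): [1.89, 1.89, 2.39, 2.39, 3.01, 3.01, 3.01].

### API

Orientations are given as a unit quaternion [w, x, y, z].
In Python, from workcell import monitor, cams, order gives the robot as it stands. The module is installed in compiled form; this text tells all that it offers.
- The arm moves only by the tool jog_arm, never from a script. Its argument "commands" is a list of rows, each a list of 2 entries, a list of its own where there are three numbers: the shift along the tool's x, y, z in m, then the turn about the tool's z in rad. A call has 1 to 5 rows; each row is the pose to reach, as a shift and turn from the pose commanded when the call began, along the tool's axes at that moment; what a row does not reach only later rows make up. A row lasts 1/8 s, in which the tool goes at most 62.5 mm and 10.7 degrees, less where a joint would pass 70% of its speed; a pose out of reach is approached as far as the arm can. A call with a gripper value outside its range is refused whole. "hand" is the finger opening in m, from 0 to 0.094, set as the call begins (left out, the last holds). The fingers move at their own pace and stop on an object; "force" is the grip in N (left out, the last holds). Time passes only in rows, so rows that repeat a pose let the fingers close. It gives the time, the measured TCP pose, the force and the opening at its end, in the units of the state.
- monitor.get_state(): the state, without advancing time (a new reading comes with each control period).
- cams.capture(name): name is "side" or "top" or "wrist"; returns the picture (384x512x3 uint8, red, green, blue); there is no depth.
- cams.camera_info(name): a dict with "fx", "fy", "cx", "cy" (pixels), "R" (3x3) and "t" (3): a world point X has camera coordinates R X + t. Camera axes: x right, y down, z forward; pixel columns grow to the right and rows downward; lengths in m; the calibration is good to about 2 mm. A picture is of the moment at which its call begins: read the wrist's pose just before it. camera_info takes no time and is no camera call; for the wrist camera it gives the pose at the moment of the call.
- order.close_job(): hands the job in, once; it reports no verdict.
The state is a dict: "clock": time; "q": joint angles; "qvel": joint speeds; "joint_torque": joint torques, N m; "position": TCP position; "tcp_rot": TCP orientation; "contact_force": force on the tool from outside, world axes, zero at the start; "ft_torque": the same for the moment, N m; "gripper_width": finger opening in m.
Only numpy, scipy, OpenCV 4.12 (cv2) and the standard library are available. Lean on these libraries where they do the work, as an engineer would, in place of code of your own. Each camera call takes 0.05 s, during which the arm holds its last target.

## Working session

There is one attempt and no reset: what is moved stays moved. The work goes in short steps, Python scripts to look and compute and a tool call to move; the robot and the scene stay as the last step left them, time stands still between calls to the robot, and variables do not carry over. Pictures are saved under pics/ and viewed, and the job is handed in when it is done.

Besides the shell and the picture viewer there is one more tool, called after ">>>" as name([rows], argument=value, ...), one row to a line, values as JSON. jog_arm: Moves the arm, as the interface text tells. Its arguments: {"type":"object","properties":{"commands":{"type":"array"},"hand":{"type":"number"},"force":{"type":"number"}},"required":["commands"]}

```bash
mkdir -p pics; python3 - <<'E'
from workcell import monitor, cams, order
import cv2
s=monitor.get_state()
print(s['clock'],s['position'],s['tcp_rot'],s['contact_force'],s['gripper_width'])
for n in ['top','side']:
    im=cams.capture(n); cv2.imwrite(f'pics/{n}0.png',im[:,:,::-1])
    i=cams.camera_info(n); print(n,i)
E
```

```text
0.0 [ 0.15318397 -0.6055327   0.20479857] [-3.54945556e-04  7.89076064e-01 -6.14295175e-01 -5.27597668e-04] [-0.4514831   0.47033448  0.40217781] 0.09408153143082439
top {'fx': 397.1227675466746, 'fy': 397.1227675466746, 'cx': 256.9622504731306, 'cy': 192.63108807072499, 'R': array([[-0.02684262, -0.9991337 , -0.03180132],
       [-0.98873115,  0.0312232 , -0.14640976],
       [ 0.14727586,  0.02751294, -0.98871273]]), 't': array([-0.06582298,  0.48219613,  0.85903857])}
side {'fx': 482.3798340925406, 'fy': 482.3798340925406, 'cx': 259.99295097741157, 'cy': 188.89896455408072, 'R': array([[ 0.98964101, -0.14348894,  0.00464819],
       [-0.06893099, -0.50331849, -0.86134721],
       [ 0.12593331,  0.85210411, -0.50799545]]), 't': array([-0.49416959,  0.01818272,  1.16128331])}
```

View pics/top0.png

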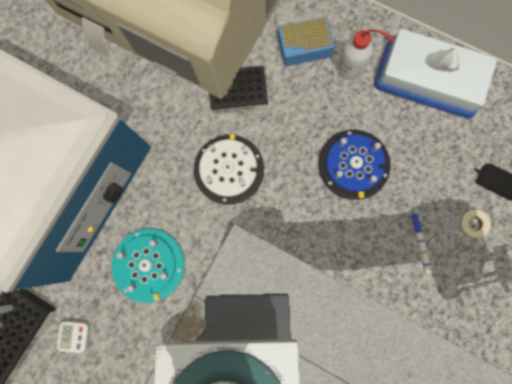

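View pics/side0.png

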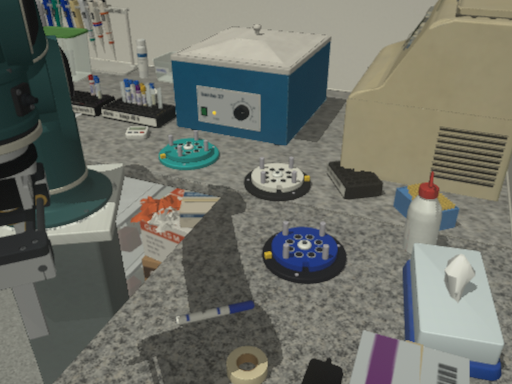

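The top view shows three carousels: blue at (355,164), white at (229,168) and turquoise at (147,266), the last being the decoy. Blue is the one I want. Its yellow block is at about (361,195). I'll check it in a crop.

```bash
python3 - <<'E'
import cv2
a=cv2.imread('pics/top0.png')[120:210,310:400]; b=cv2.imread('pics/side0.png')[215:290,250:360]
cv2.imwrite('pics/c1.png',cv2.resize(a,(585,585),interpolation=cv2.INTER_CUBIC))
cv2.imwrite('pics/c2.png',cv2.resize(b,(770,525),interpolation=cv2.INTER_CUBIC))
E
```

```text
(no output)
```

View pics/c1.png

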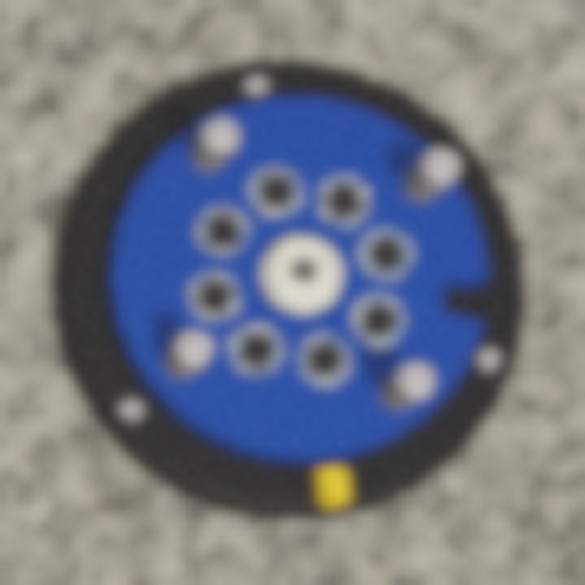

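View pics/c2.png

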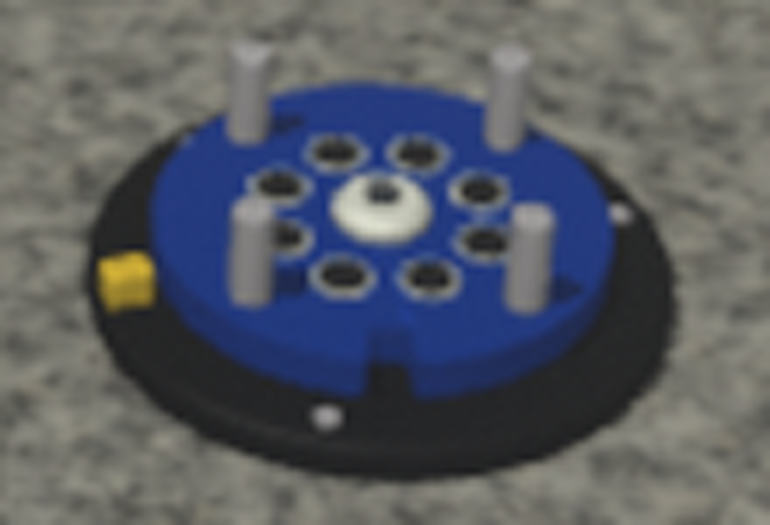

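```bash
cat > h.py <<'E'
import numpy as np
from workcell import cams
def ray(name,u,v,z):
    i=cams.camera_info(name); R=np.array(i['R']);t=np.array(i['t'])
    d=R.T@np.array([(u-i['cx'])/i['fx'],(v-i['cy'])/i['fy'],1]); c=-R.T@t
    return c+d*(z-c[2])/d[2]
def proj(name,X,i=None):
    i=i or cams.camera_info(name); p=np.array(i['R'])@np.array(X)+np.array(i['t'])
    return np.array([i['fx']*p[0]/p[2]+i['cx'],i['fy']*p[1]/p[2]+i['cy']])
E
python3 - <<'E'
from h import *
T={'hub':(302,270,.035),'pegA':(222,132,.056),'pegB':(442,165,.056),'pegC':(192,346,.056),'pegD':(417,378,.056),'block':(334,478,.023),'slot':(448,300,.026)}
S={'hub':(382,192,.035),'p1':(251,50,.056),'p2':(510,55,.056),'p3':(250,203,.056),'p4':(530,212,.056),'block':(126,263,.023),'slot':(388,330,.026)}
for n,D,k,o in(('top',T,6.5,(310,120)),('side',S,7,(250,215))):
    P={a:ray(n,(u+.5)/k-.5+o[0],(v+.5)/k-.5+o[1],z) for a,(u,v,z) in D.items()}
    pc=np.mean([P[a] for a in P if a[0]=='p'],0)
    print(n,'pegmean',pc)
    for a,p in P.items():
        d=p-pc; print(a,p.round(4),round(np.hypot(d[0],d[1]),4),round(np.degrees(np.arctan2(d[1],d[0])),1))
E
```

```text
top pegmean [ 0.5452914  -0.30639463  0.056     ]
hub [ 0.5448 -0.3054  0.035 ] 0.0011 116.9
pegA [ 0.5893 -0.2766  0.056 ] 0.0531 34.2
pegB [ 0.575  -0.3502  0.056 ] 0.053 -55.9
pegC [ 0.5152 -0.2621  0.056 ] 0.0536 124.2
pegD [ 0.5017 -0.3367  0.056 ] 0.0531 -145.2
block [ 0.4732 -0.3145  0.023 ] 0.0725 -173.6
slot [ 0.5344 -0.3574  0.026 ] 0.0522 -102.1
side pegmean [ 0.54290345 -0.30426243  0.056     ]
hub [ 0.5427 -0.3061  0.035 ] 0.0018 -94.8
p1 [ 0.5131 -0.2617  0.056 ] 0.052 125.0
p2 [ 0.5865 -0.2744  0.056 ] 0.0529 34.4
p3 [ 0.499  -0.3333  0.056 ] 0.0526 -146.5
p4 [ 0.573  -0.3476  0.056 ] 0.0528 -55.3
block [ 0.4688 -0.3128  0.023 ] 0.0746 -173.4
slot [ 0.5338 -0.3552  0.026 ] 0.0517 -100.2
```

Blue is confirmed. The spindle is at about (0.544, -0.3055), and the peg radii come out at 53 mm as specified. The notch faces about -100.7° and the block about -173.3°, so the plate has to turn about 72.6° clockwise. I'll push the peg at -55.6°, coming from its ccw side.

```bash
cat >> h.py <<'E'
from scipy.spatial.transform import Rotation as Ro
from workcell import monitor
def pose():
    s=monitor.get_state(); q=s['tcp_rot']; return s,np.array(s['position']),Ro.from_quat([q[1],q[2],q[3],q[0]]).as_matrix()
def rel(P,yang):
    """world point, world angle (deg) of tool y -> tool shift, turn"""
    s,p,R=pose(); d=R.T@(np.array(P)-p)
    y=np.degrees(np.arctan2(R[1,1],R[0,1])); t=-((yang-y+180)%360-180)
    return d.round(4).tolist(), round(float(np.radians(t)),4)
C=np.array([.544,-.3055])
def tcp(th,off,z,r=.053):
    a=np.radians(th); p=C+r*np.array([np.cos(a),np.sin(a)])+off*np.array([-np.sin(a),np.cos(a)])
    return [p[0],p[1],z], th-90
E
python3 - <<'E'
from h import *
s,p,R=pose();print(s['q'],R.round(3))
print(rel(*tcp(-55.6,.026,.15)))
E
```

```text
[ 1.28148741  0.41789327 -0.01028457  1.61410572  0.00471727  1.11070914
 -0.05301283] [[ 0.245 -0.969 -0.   ]
 [-0.969 -0.245  0.001]
 [-0.001  0.    -1.   ]]
([-0.1542, -0.4952, 0.055], -0.3526)
```

>>> jog_arm([
  [[-0.016, -0.05, 0], -0.1],
  [[-0.033, -0.106, 0], -0.2],
  [[-0.05, -0.162, 0], -0.3],
  [[-0.068, -0.218, 0], -0.353],
  [[-0.085, -0.274, 0], -0.353],
], hand=0, force=20)

```text
clock: 0.72
position: [0.3993, -0.455, 0.2053]
tcp_rot: [-0.0, 0.885, -0.466, -0.0]
contact_force: [0.6, -1.3, 0.3]
gripper_width: 0.0475
```

```bash
python3 - <<'E'
from h import *
s,p,R=pose();print(s['clock'],p,s['qvel'].round(2) if hasattr(s['qvel'],'round') else s['qvel'],s['gripper_width'])
print(rel(*tcp(-55.6,.026,.15)))
E
```

```text
0.725 [ 0.39934013 -0.45503143  0.20528668] [-0.65  0.12 -0.16 -0.17  0.09  0.06 -0.85] 0.04753901847200584
([0.0116, -0.2298, 0.0553], 0.0011)
```

>>> jog_arm([
  [[0.003, -0.057, 0.01], 0],
  [[0.006, -0.114, 0.025], 0],
  [[0.009, -0.17, 0.04], 0],
  [[0.0116, -0.22, 0.05], 0],
  [[0.0116, -0.23, 0.055], 0],
])

```text
clock: 1.35
position: [0.5967, -0.3323, 0.149]
tcp_rot: [-0.001, 0.886, -0.464, -0.001]
contact_force: [0.0, -0.4, 0.1]
gripper_width: 0.0005
```

```bash
python3 - <<'E'
from h import *
import cv2
s,p,R=pose();print(s['clock'],p,s['gripper_width'])
print(rel(*tcp(-55.6,.026,.036)))
for n in('wrist','side'):
    cv2.imwrite(f'pics/{n}1.png',cams.capture(n)[:,:,::-1])
E
```

```text
1.35 [ 0.59667585 -0.33231617  0.14899058] 0.0005075217389782258
([0.0013, 0.0024, 0.113], 0.0048)
```

View pics/wrist1.png

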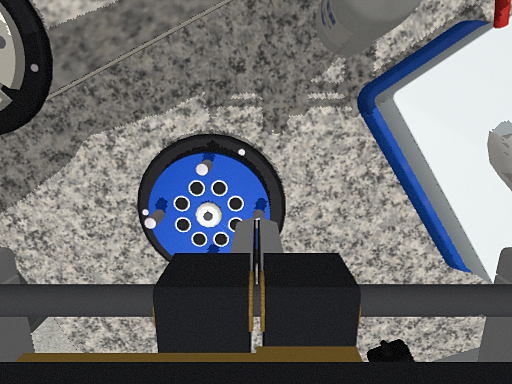

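View pics/side1.png

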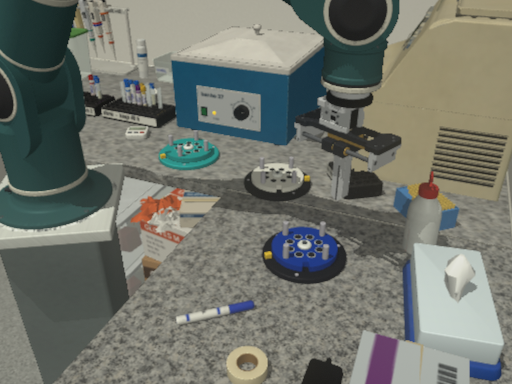

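The wrist view shows the blue hub at (208,215) with the closed fingers beside it, pointing at the rim. The side view agrees: the fingertip shows at (340,195) and projects to (340,197). I'll descend to just above the peg tops and check the clearance.

>>> jog_arm([
  [[0.001, 0.002, 0.03], 0.005],
  [[0.001, 0.002, 0.06], 0.005],
  [[0.001, 0.002, 0.085], 0.005],
  [[0.001, 0.002, 0.085], 0.005],
])

```text
clock: 1.95
position: [0.5911, -0.3389, 0.0642]
tcp_rot: [0.0, 0.883, -0.469, -0.001]
contact_force: [0.8, -0.3, 0.1]
gripper_width: 0.0005
```

```bash
python3 - <<'E'
from h import *
import cv2
s,p,R=pose();print(s['clock'],p,s['contact_force'])
print(rel(*tcp(-55.6,.026,.036)))
for n in('top','side'):
    im=cams.capture(n)[:,:,::-1]; x,y=(300,110) if n=='top' else (240,190)
    cv2.imwrite(f'pics/{n}2.png',cv2.resize(im[y:y+110,x:x+140],None,fx=5,fy=5,interpolation=cv2.INTER_CUBIC))
E
```

```text
1.95 [ 0.59111596 -0.33891946  0.06424199] [ 0.7589816  -0.25549674  0.07673395]
([-0.0012, -0.0061, 0.0282], -0.0065)
```

View pics/top2.png

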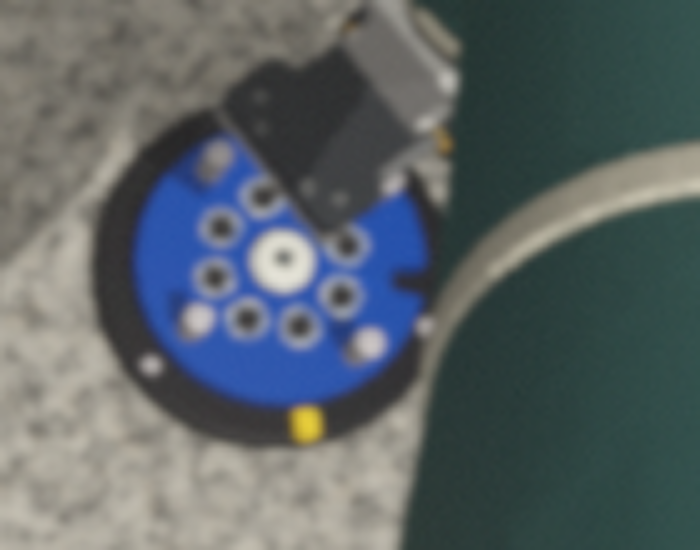

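View pics/side2.png

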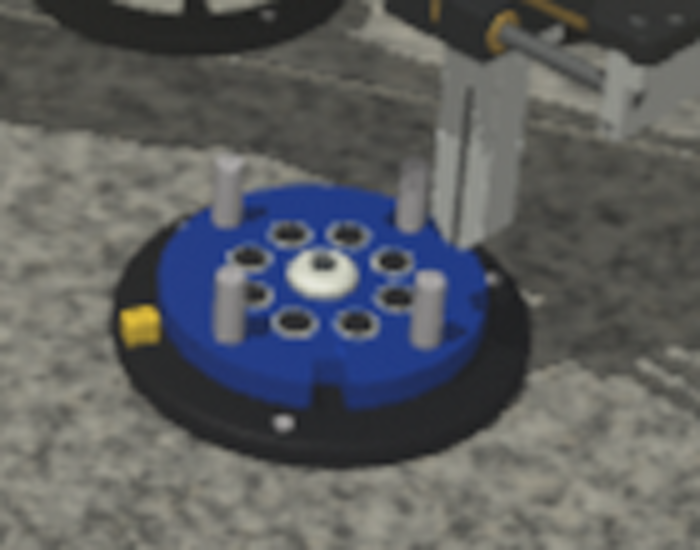

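The tip is just above peg height and clear of the peg (side crop: peg at (428,310), tip at (475,245)). Now I'll go down to z≈0.036 and recover the 6 mm gap.

>>> jog_arm([
  [[-0.001, -0.006, 0.0], -0.006],
  [[-0.001, -0.006, 0.014], -0.006],
  [[-0.001, -0.006, 0.028], -0.006],
  [[-0.001, -0.006, 0.028], -0.006],
])

```text
clock: 2.55
position: [0.5967, -0.3332, 0.0356]
tcp_rot: [0.0, 0.885, -0.466, -0.001]
contact_force: [-0.2, 0.7, 0.7]
gripper_width: 0.0007
```

```bash
python3 - <<'E'
from h import *
s,p,R=pose();print(s['clock'],p,s['contact_force'])
print(rel(*tcp(-55.6,.026,.036)))
for k in range(0,74,6):print(k,rel(*tcp(-55.6-k,.014,.036)))
E
```

```text
2.55 [ 0.59668095 -0.33318913  0.03557788] [-0.20327849  0.71901114  0.7387865 ]
([0.0004, 0.0018, -0.0004], 0.0014)
0 ([0.0004, 0.0138, -0.0004], 0.0014)
6 ([0.0015, 0.0194, -0.0004], 0.1062)
12 ([0.0021, 0.0252, -0.0004], 0.2109)
18 ([0.0021, 0.0309, -0.0004], 0.3156)
24 ([0.0014, 0.0366, -0.0004], 0.4203)
30 ([0.0002, 0.0422, -0.0004], 0.525)
36 ([-0.0016, 0.0476, -0.0004], 0.6298)
42 ([-0.0039, 0.0529, -0.0003], 0.7345)
48 ([-0.0068, 0.0578, -0.0003], 0.8392)
54 ([-0.0102, 0.0625, -0.0003], 0.9439)
60 ([-0.0141, 0.0667, -0.0003], 1.0486)
66 ([-0.0184, 0.0705, -0.0003], 1.1534)
72 ([-0.023, 0.0739, -0.0003], 1.2581)
```

>>> jog_arm([
  [[0.0, 0.008, 0], 0],
  [[0.0, 0.014, 0], 0],
  [[0.0015, 0.0194, 0], 0.106],
  [[0.002, 0.0252, 0], 0.211],
  [[0.002, 0.031, 0], 0.316],
])

```text
clock: 3.18
position: [0.573, -0.3532, 0.0379]
tcp_rot: [-0.0, 0.799, -0.601, 0.0]
contact_force: [1.1, 1.7, -0.7]
gripper_width: 0.0002
```

```bash
python3 - <<'E'
from h import *
s,p,R=pose();print(s['clock'],p,s['contact_force'])
for k in range(18,74,6):print(k,rel(*tcp(-55.6-k,.014,.036)))
import cv2
im=cams.capture('side')[:,:,::-1]; x,y=(240,190)
cv2.imwrite('pics/side3.png',cv2.resize(im[y:y+110,x:x+140],None,fx=5,fy=5,interpolation=cv2.INTER_CUBIC))
E
```

```text
3.175 [ 0.57304151 -0.35315622  0.0378503 ] [ 1.13068248  1.74339123 -0.69795382]
18 ([-0.0009, 0.0004, 0.0018], -0.0043)
24 ([0.0003, 0.006, 0.0018], 0.1005)
30 ([0.0009, 0.0117, 0.0018], 0.2052)
36 ([0.0009, 0.0175, 0.0018], 0.3099)
42 ([0.0003, 0.0232, 0.0018], 0.4146)
48 ([-0.0009, 0.0288, 0.0018], 0.5193)
54 ([-0.0027, 0.0342, 0.0018], 0.6241)
60 ([-0.005, 0.0395, 0.0018], 0.7288)
66 ([-0.0079, 0.0445, 0.0018], 0.8335)
72 ([-0.0112, 0.0491, 0.0018], 0.9382)
```

View pics/side3.png

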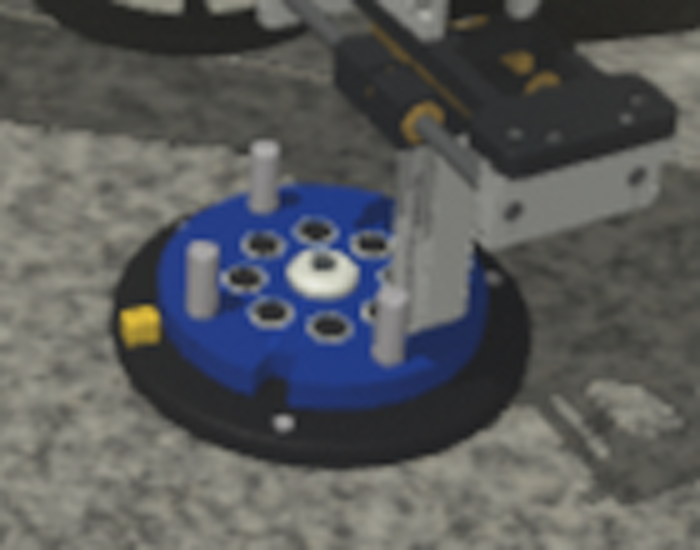

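The notch has moved from (328,380) to (270,365) and the finger is against the peg. I'll carry on round the arc.

>>> jog_arm([
  [[0.0003, 0.006, 0.0015], 0.1],
  [[0.001, 0.0117, 0.0015], 0.205],
  [[0.001, 0.0175, 0.0015], 0.31],
  [[0.0003, 0.0232, 0.0015], 0.415],
  [[-0.001, 0.0288, 0.0015], 0.52],
])

```text
clock: 3.85
position: [0.5454, -0.3604, 0.0364]
tcp_rot: [0.0, -0.619, 0.785, -0.0]
contact_force: [1.2, 0.8, 0.3]
gripper_width: 0.0004
```

```bash
python3 - <<'E'
from h import *
s,p,R=pose();print(s['clock'],p,s['contact_force'])
for k in range(48,76,3):print(k,rel(*tcp(-55.6-k,.014,.036)))
E
```

```text
3.85 [ 0.54535877 -0.36035252  0.03642576] [1.19621637 0.84331035 0.32704698]
48 ([0.0, 0.0002, 0.0004], 0.0013)
51 ([0.0007, 0.003, 0.0004], 0.0537)
54 ([0.0012, 0.0058, 0.0004], 0.106)
57 ([0.0015, 0.0087, 0.0004], 0.1584)
60 ([0.0017, 0.0115, 0.0004], 0.2107)
63 ([0.0018, 0.0144, 0.0004], 0.2631)
66 ([0.0017, 0.0173, 0.0004], 0.3155)
69 ([0.0015, 0.0201, 0.0004], 0.3678)
72 ([0.0011, 0.023, 0.0004], 0.4202)
75 ([0.0006, 0.0258, 0.0004], 0.4725)
```

>>> jog_arm([
  [[0.0007, 0.003, 0], 0.054],
  [[0.0012, 0.0058, 0], 0.106],
  [[0.0017, 0.0115, 0], 0.211],
  [[0.0018, 0.0144, 0], 0.263],
  [[0.0018, 0.0144, 0], 0.263],
])

```text
clock: 4.47
position: [0.5308, -0.3586, 0.0363]
tcp_rot: [0.0, -0.512, 0.859, -0.0]
contact_force: [-0.0, -0.8, 0.2]
gripper_width: 0.0009
```

```bash
python3 - <<'E'
from h import *
import cv2
s,p,R=pose();print(s['clock'],p,s['contact_force'])
for k in range(63,78,2):print(k,rel(*tcp(-55.6-k,.014,.036)))
for n in('top','side'):
    im=cams.capture(n)[:,:,::-1]; x,y=(310,120) if n=='top' else (250,200)
    cv2.imwrite(f'pics/{n}4.png',cv2.resize(im[y:y+90,x:x+110],None,fx=6.5,fy=6.5,interpolation=cv2.INTER_CUBIC))
E
```

```text
4.475 [ 0.5308144  -0.35857029  0.03629326] [-0.01353869 -0.75587825  0.22110262]
63 ([0.0001, -0.0002, 0.0003], 0.0035)
65 ([0.0005, 0.0017, 0.0003], 0.0384)
67 ([0.0009, 0.0036, 0.0003], 0.0733)
69 ([0.0012, 0.0054, 0.0003], 0.1082)
71 ([0.0015, 0.0073, 0.0003], 0.1431)
73 ([0.0017, 0.0092, 0.0003], 0.178)
75 ([0.0018, 0.0112, 0.0003], 0.2129)
77 ([0.0019, 0.0131, 0.0003], 0.2478)
```

View pics/top4.png

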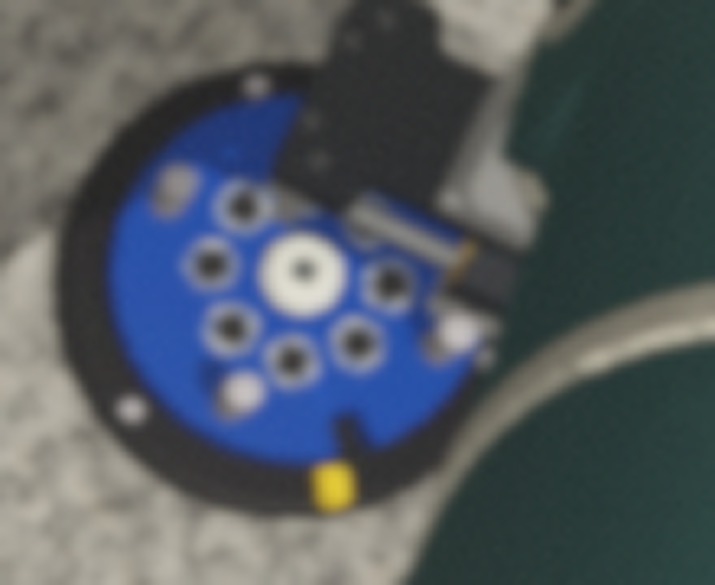

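View pics/side4.png

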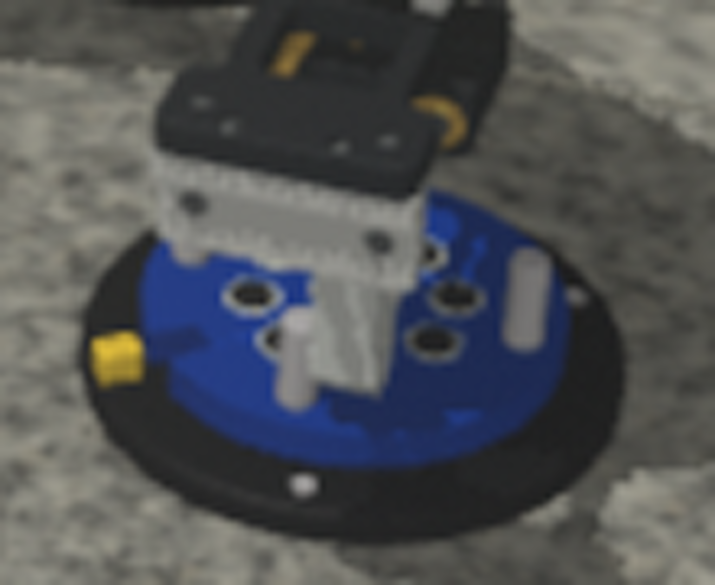

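The slot is at about (350,430) in the top crop, close to the block at (334,485). I'll measure the remaining angle.

```bash
python3 - <<'E'
from h import *
import cv2
f=lambda u,v,z:ray('top',(u+.5)/6.5-.5+310,(v+.5)/6.5-.5+120,z)
C=np.array([.5445,-.3055])
for nm,(u,v,z) in {'p1':(241,389,.056),'p2':(458,329,.056),'p3':(180,182,.056),'slotend':(346,414,.026),'slotmouth':(358,448,.026),'block':(334,478,.023)}.items():
    d=f(u,v,z)[:2]-C; print(nm,d.round(4),np.hypot(*d).round(4),np.degrees(np.arctan2(d[1],d[0])).round(1))
# block by colour: top-face in both views
a=cv2.imread('pics/top0.png').astype(int);m=(a[...,2]>150)&(a[...,1]>120)&(a[...,0]<110)
ys,xs=np.where(m[180:205,350:370]);print('top blob',xs.min()+350,xs.max()+350,ys.min()+180,ys.max()+180,xs.mean()+350,ys.mean()+180)
# predicted projected block corners for angle candidates
for ang in(-172,-174,-176):
    r=np.radians(ang);e=np.array([np.cos(r),np.sin(r)]);n=np.array([-e[1],e[0]])
    pts=np.array([[*(C+e*rr+n*w),z] for rr in(.0675,.0815) for w in(-.005,.005) for z in(.008,.023)])
    uv=np.array([proj('top',x) for x in pts]); print(ang,cv2.convexHull(uv.astype(np.float32)).mean(0), uv.min(0),uv.max(0))
E
```

```text
p1 [-0.0446  0.0278] 0.0526 148.1
p2 [-0.0265 -0.046 ] 0.0531 -119.9
p3 [0.0277 0.0442] 0.0522 57.9
slotend [-0.0493 -0.0139] 0.0513 -164.2
slotmouth [-0.0614 -0.0173] 0.0638 -164.3
block [-0.0713 -0.009 ] 0.0718 -172.8
top blob 359 363 192 197 361.0 194.5
-172 [[360.89005 194.66084]] [357.3664254 190.8089122] [364.45688375 198.47744939]
-174 [[359.75882 194.83398]] [356.33680861 191.04220409] [363.22186519 198.59061968]
-176 [[358.62088 194.96802]] [355.30391985 191.24023415] [361.97665348 198.66089429]
```

Remaining turn is about 7.2° (notch about -165.8°, block about -173.2°). I'll push about 7° slowly, then back off and look.

>>> jog_arm([
  [[0.0005, 0.0017, 0], 0.038],
  [[0.0009, 0.0036, 0], 0.073],
  [[0.0012, 0.0054, 0], 0.108],
  [[0.0013, 0.0064, 0], 0.126],
  [[0.0013, 0.0064, 0], 0.126],
])

```text
clock: 5.2
position: [0.5245, -0.3564, 0.0359]
tcp_rot: [-0.0, -0.456, 0.89, 0.0]
contact_force: [1.0, 0.4, -0.6]
gripper_width: 0.0005
```

>>> jog_arm([
  [[0, -0.005, 0], 0],
  [[0, -0.012, 0], 0],
  [[0, -0.012, -0.03], 0],
  [[0, -0.012, -0.07], 0],
  [[0, -0.012, -0.07], 0],
])

```text
clock: 5.82
position: [0.5361, -0.3646, 0.1089]
tcp_rot: [0.001, -0.456, 0.89, -0.002]
contact_force: [-0.3, 0.3, -0.7]
gripper_width: 0.0003
```

```bash
python3 - <<'E'
from h import *
import cv2
s,p,R=pose();print(s['clock'],p,s['contact_force'],R.round(3))
for n in('top','wrist'):
    im=cams.capture(n)[:,:,::-1]
    cv2.imwrite(f'pics/{n}5full.png',im); 
    if n=='top': cv2.imwrite(f'pics/{n}5.png',cv2.resize(im[120:210,310:400],None,fx=6.5,fy=6.5,interpolation=cv2.INTER_CUBIC))
E
```

```text
5.825 [ 0.53607545 -0.36464656  0.10890611] [-0.32509671  0.30636732 -0.6704151 ] [[-0.584 -0.812  0.004]
 [-0.812  0.584 -0.002]
 [-0.    -0.005 -1.   ]]
```

View pics/top5.png

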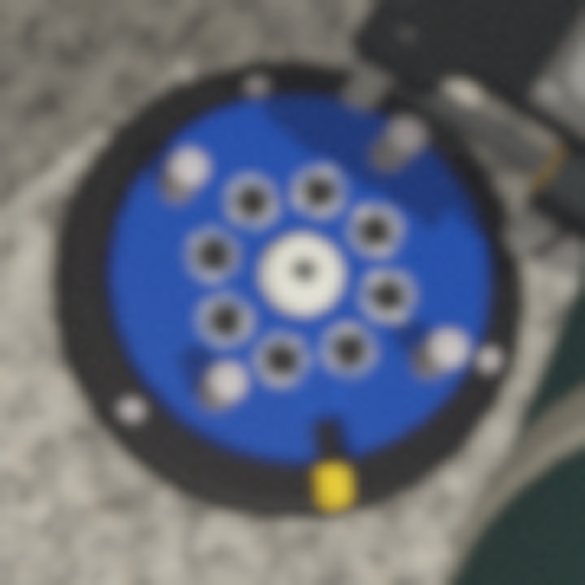

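View pics/wrist5full.png

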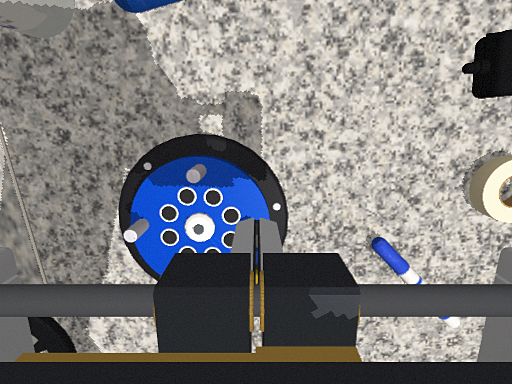

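The notch at (329,425) is nearly lined up with the block at (334,485), perhaps 1–2° short. I'll place the wrist camera for a close overhead look.

```bash
python3 - <<'E'
from h import *
s,p,R=pose(); i=cams.camera_info('wrist'); Rc=np.array(i['R']);cc=-Rc.T@np.array(i['t'])
print('cam',cc,'tool frame off',R.T@(cc-p)); print((Rc@R).round(3), i['fx'])
# shift world to put carousel centre at pixel (256,130) with tool raised dz
for dz in(0,.06,.1):
    h=cc[2]+dz-.026
    # current pixel ray -> find ground pt at (256,130)
    d=Rc.T@np.array([(256-i['cx'])/i['fx'],(130-i['cy'])/i['fy'],1]); g=cc+np.array([0,0,dz])-d*h/d[2]
    sh=np.array([.5448,-.306,0])-g; sh[2]=0; sh+=[0,0,dz]; print(dz,'tool shift',(R.T@sh).round(4),'world',p+sh)
E
```

```text
cam [ 0.59215222 -0.40292038  0.28458822] tool frame off [-0.0016422  -0.06972351 -0.1787317 ]
[[ 1.    -0.    -0.001]
 [ 0.     0.97  -0.243]
 [ 0.001  0.243  0.97 ]] 295.39610769363054
0 tool shift [-0.0509  0.0863 -0.    ] world [ 0.49426177 -0.27186223  0.10584431]
0.06 tool shift [-0.0509  0.0842 -0.06  ] world [ 0.49588735 -0.27307144  0.16584431]
0.1 tool shift [-0.0509  0.0829 -0.1   ] world [ 0.49697108 -0.27387759  0.20584431]
```

>>> jog_arm([
  [[0, 0, -0.03], 0],
  [[-0.02, 0.03, -0.04], 0],
  [[-0.04, 0.06, -0.04], 0],
  [[-0.051, 0.085, -0.04], 0],
  [[-0.051, 0.085, -0.04], 0],
])

```text
clock: 6.55
position: [0.4945, -0.2708, 0.1452]
tcp_rot: [-0.0, -0.457, 0.889, 0.001]
contact_force: [-0.1, -0.7, 0.2]
gripper_width: 0.0002
```

```bash
cat > look.py <<'E'
from h import *
import cv2,sys,pickle
s,p,R=pose();print(s['clock'],p,s['contact_force'])
i=cams.camera_info('wrist'); im=cams.capture('wrist')[:,:,::-1]
pickle.dump(i,open(f'info{sys.argv[1]}.pkl','wb'))
cv2.imwrite(f'pics/w{sys.argv[1]}.png',im)
u,v=map(int,proj('wrist',[.5448,-.306,.026],i)); print(u,v)
x,y=max(u-95,0),max(v-100,0); print('crop',x,y)
cv2.imwrite(f'pics/w{sys.argv[1]}c.png',cv2.resize(im[y:y+195,x:x+195],None,fx=3,fy=3,interpolation=cv2.INTER_CUBIC))
E
python3 look.py 6
```

```text
6.55 [ 0.494509   -0.27079513  0.14515564] [-0.13094603 -0.69111837  0.17584811]
257 127
crop 162 27
```

View pics/w6c.png

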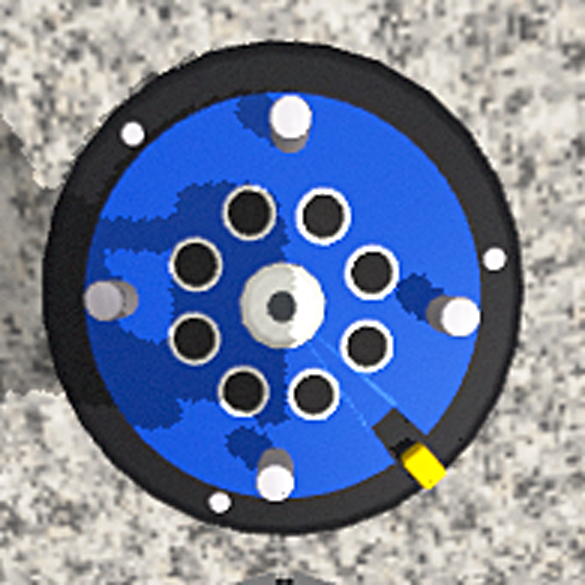

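A clear close view: hub (283,306), peg tops (291,117), (459,317), (275,482) and (109,299), slot end about (382,420), block top about (424,466). I'll enlarge the notch and block and compute angles.

```bash
python3 - <<'E'
from h import *
import cv2,pickle
i=pickle.load(open('info6.pkl','rb'))
def rayi(i,u,v,z):
    R=np.array(i['R']);t=np.array(i['t']);d=R.T@np.array([(u-i['cx'])/i['fx'],(v-i['cy'])/i['fy'],1]);c=-R.T@t
    return c+d*(z-c[2])/d[2]
f=lambda u,v,z:rayi(i,(u+.5)/3-.5+162,(v+.5)/3-.5+27,z)[:2]
hub=f(283,306,.035);pg=[f(*a,.056) for a in((291,117),(459,317),(275,482),(109,299))]
print('hub',hub,'pegmean',np.mean(pg,0))
a=lambda d:np.degrees(np.arctan2(d[1],d[0]))
d1=pg[0]-pg[2];d2=pg[1]-pg[3];print('diag',np.hypot(*d1),a(d1),np.hypot(*d2),a(d2))
# notch from pegs: peg1 at ? 
for c in(hub,np.mean(pg,0)):
    b=f(424,466,.023)-c;sl=f(382,420,.026)-c
    print('block',np.hypot(*b).round(4),a(b),'slot',np.hypot(*sl).round(4),a(sl))
im=cv2.imread('pics/w6.png')[150:205,270:325]
cv2.imwrite('pics/w6z.png',cv2.resize(im,None,fx=10,fy=10,interpolation=cv2.INTER_CUBIC))
E
```

```text
hub [ 0.54514814 -0.30485414] pegmean [ 0.54506136 -0.3049971 ]
diag 0.10533483922526163 -38.18475558018609 0.10354435099455292 -128.47749416169054
block 0.0733 -173.76698662540431 slot 0.0507 -174.199827503219
block 0.0732 -173.87090388025834 slot 0.0506 -174.35094036630713
```

View pics/w6z.png

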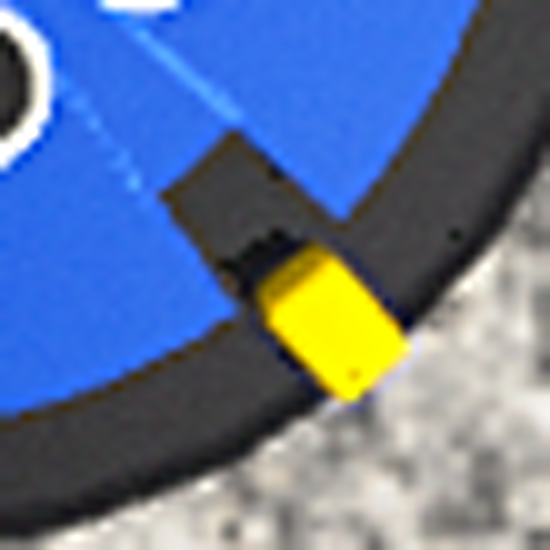

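```bash
python3 - <<'E'
from h import *
import pickle
i=pickle.load(open('info6.pkl','rb'))
R=np.array(i['R']);t=np.array(i['t'])
def f(u,v,z):
    u=(u+.5)/10-.5+270;v=(v+.5)/10-.5+150
    d=R.T@np.array([(u-i['cx'])/i['fx'],(v-i['cy'])/i['fy'],1]);c=-R.T@t
    return (c+d*(z-c[2])/d[2])[:2]
a=lambda d:np.degrees(np.arctan2(d[1],d[0])).round(2)
c=np.array([.5451,-.3049])
for n,P,z in(('slot',[(235,130),(160,192),(345,222),(240,312)],.026),('block',[(322,262),(268,312),(350,400),(408,345)],.023)):
    q=np.array([f(*p,z) for p in P]);m=q.mean(0)-c
    print(n,a(m),np.hypot(*m).round(4),'each',[a(x-c) for x in q],'w',np.linalg.norm(q[0]-q[1]).round(4),np.linalg.norm(q[2]-q[3]).round(4))
E
```

```text
slot -173.22 0.0575 each [np.float64(-167.68), np.float64(-178.83), np.float64(-167.05), np.float64(-179.38)] w 0.0098 0.014
block -173.93 0.0738 each [np.float64(-171.03), np.float64(-177.44), np.float64(-176.6), np.float64(-170.71)] w 0.0076 0.0083
```

By two methods (pegs -173.3°, slot corners -173.2°) the notch faces the block (-173.9°) to within about 0.7°, which is within my measuring error. I'll check that the white carousel is unchanged, then hand in.

```bash
python3 - <<'E'
from h import *
import cv2
from workcell import order
im=cams.capture('top')[:,:,::-1]; a=cv2.imread('pics/top0.png')
cv2.imwrite('pics/white_end.png',np.hstack([cv2.resize(x[128:208,188:268],(400,400),interpolation=cv2.INTER_CUBIC) for x in(a,im)]))
cv2.imwrite('pics/top_end.png',im)
s,p,R=pose();print(s['clock'],p,s['contact_force'],s['qvel'])
E
```

```text
6.65 [ 0.49519377 -0.27272143  0.14539061] [ 0.0139553  -0.27615757 -0.15294302] [ 0.00838879  0.00746082  0.00533822 -0.01389201  0.00035871  0.00289538
 -0.00112706]
```

View pics/white_end.png

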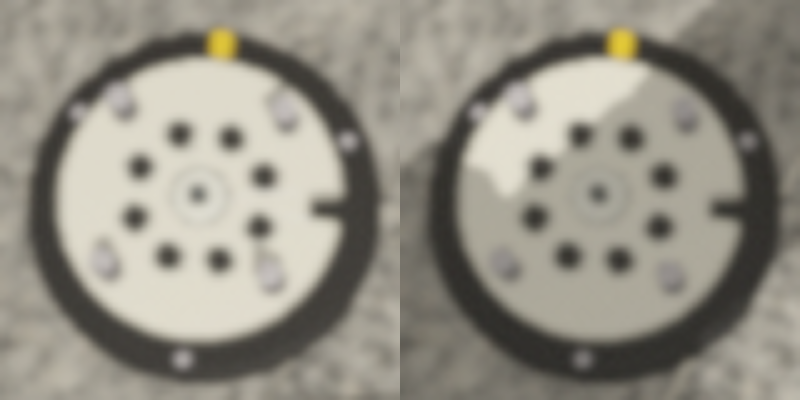

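The white carousel hasn't moved: its notch is at the same spot, (325,208), before and after, and only the shadow differs. The arm is still and clear of everything.

```bash
python3 -c "
from workcell import order
print(order.close_job())"
```

```text
the job is handed in; nothing more can be done
None
```

The blue carousel's notch now faces its yellow block, and I handed the job in at about 6.7 s. I turned the plate about 72.5° clockwise by pushing one rim peg round with the closed fingers, then backed off and raised the tool clear.

- **Alignment:** in the last close wrist view the notch is at -173.3° (from the pegs) and -173.2° (from the slot corners). The block is at -173.9°, so the gap is about 0.7°, or 0.7 mm at the notch.
- **Disagreement:** the block direction varied between -172.8° and -173.9° across views, so the gap is within measuring error. The coarser top view had suggested the notch was 1–2° short, but the close view did not bear that out.
- **White carousel:** unchanged between the first and last pictures.
- **Forces:** wrist readings stayed at about 2 N or less whenever I checked, and the tool was touching nothing at the end.

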